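# Rock a seized vent valve free

### The job

The vent valve has seized: it is the one on the square foot, with a pipe stub on either side. Take its bar handle from above and rock it to and fro in small arcs, as far as it will give each way, until it breaks free; then turn it on anticlockwise (seen from above) to about 60 degrees from the closed position, in which the bar lies squarely across the pipes, and let go. Leave the other valve, on the round foot, as it is.

Things in the scene. Friction and masses are not known exactly. Their poses are not given: they have to be found in the camera images.
- vent_grip (a point): Centre of the seized vent valve's bar handle, on its turning axis, 67 mm above the bench. Bar: dark steel, 56 long, 12 thick, 54 to 80 mm above the bench. Site x runs along the bar, y across it (grip so), z up; it turns with the handle. Valve: fixed square foot 84 x 84 x 8, brass body 62 across and 42 high, two opposite pipe stubs 17 thick, reaching 66 from the axis at 24 mm height.
- vent_handle (a joint): Handle turn, rad, + anticlockwise from above; 0: bar squarely across the pipes. Starts seized within 0.06 of 0 and gives 0.30 each way. Swings to 0.22..0.30 each side, held 0.5 s at each end, loosen it: anticlockwise, clockwise, then anticlockwise breaks it free (extra swings do no harm; steady force one way does nothing). Free, it turns up to a stop at 1.15 (friction 0.08 N m) and stays put.
- drain_grip (a point): Centre of the like handle on the other valve, to be left alone: fixed round foot 88 mm across with three screws, same brass body, only one pipe stub. Handle sizes, heights and axes as for vent_grip.
- drain_handle (a joint): Turn of the other valve's handle, rad, + anticlockwise from above; starts within 0.1 of 0 (bar across its pipe stub) and turns easily. To be left as it is.

How it is judged:
On the way, in this order (a step that is already met when the one before it is completed fails the run):
1. the vent handle is rocked anticlockwise, past 0.1 rad (value of joint vent_handle above 0.1 rad), for 0.05 s.
2. it is rocked back clockwise, past -0.1 rad (value of joint vent_handle below -0.1 rad), for 0.05 s.
At the end, for the whole second after the job is handed in: The vent valve's handle, broken free, stands at 0.85 rad (49 degrees) or more anticlockwise from closed (its stop is at 1.15), at rest and released; the other valve's handle never left its place by more than 0.3 rad from its zero (value of joint vent_handle above 0.85 rad and velocity of joint vent_handle below 0.1 rad/s); the robot touches nothing.
It fails at once if the other valve's handle is turned past 0.3 rad (value of joint drain_handle above 0.3 rad or value of joint drain_handle below -0.3 rad).
It also fails if it takes over 50 s, if anything falls off the work surface, if the arm or the gripper's body presses on something with over 40 N, if the wrist force passes 120 N, or if a joint passes its speed limit or range.

### The arm

A 6-joint arm with a two-finger parallel gripper is mounted at the origin on a cart in front of the work surface, level with it; the furniture and walls round the work are solid. World frame = base frame: x ahead of the robot, y to its left, z up, the work surface at z = 0. Lengths are in m, angles in rad, forces in N, time in s.
With the tool pointing down it reaches from about 0.35 to 0.975 m from the base axis. Payload 17.4 kg.
Tool frame: the origin (TCP) lies at the very end of the fingers, on their centre line; the grasp point (between the pads) lies 19 mm behind it; z points along the fingers, y is the line along which they close (so a half turn about z gives the same grasp; the last joint's range is limited). The gripper opens to 85 mm and grips with 20 to 120 N. Pads are 22 mm wide; open, the fingers measure 114 mm over their backs; the gripper's body (76 mm by 85 mm) begins 54 mm behind the grasp point. The pads swing forward as they close: fully open they stand 13 mm farther back than shut.
Start: joints at [-1.168, 0.116, 1.442, -0, 1.584, -0.038], TCP at [0.288, -0.61, 0.231] pointing down, gripper open.
Joint ranges: [-2.83, 2.83], [-0.83, 2.19], [0.07, 2.5], [-1.14, 4.28], [0.01, 3], [-2.97, 2.97]. Speed limits (rad/s): [1.89, 1.89, 2.22, 3.14, 3.14, 3.14].

### API

Orientations are given as a unit quaternion [x, y, z, w].
In Python, from bench import readout, viewer, job gives the robot as it stands. The module is installed in compiled form; this text tells all that it offers.
- The arm moves only by the tool send_rows, never from a script. Its argument "moves" is a list of rows, each an object of numbers: "dx", "dy", "dz": the shift along the tool's x, y, z in cm; "wx", "wy", "wz": the turn, a rotation vector about the tool's x, y, z in rad; "claw": the finger opening in cm, from 0 to 8.54. In form: [{"dx": .., "dy": .., "dz": .., "wx": .., "wy": .., "wz": .., "claw": ..}, ...]. A call has 1 to 10 rows; each row shifts and turns the commanded pose from where the row before left it, along the tool's axes as they then stand; what a row does not reach is not made up. A row lasts 1/8 s, in which the tool goes at most 62.5 mm and 10.7 degrees, less where a joint would pass 70% of its speed; a pose out of reach is approached as far as the arm can. A call with a gripper value outside its range is refused whole. The fingers move at their own pace and stop on an object; "force" is the grip in N (left out, the last holds). Time passes only in rows, so rows that do not move let the fingers close. It gives the time, the measured TCP pose, the force, the opening and the grip force at its end, in the units of the state.
- readout.read_state(): the state, without advancing time (a new reading comes with each control period).
- viewer.snapshot(name): name is "scene" or "top" or "wrist"; returns a dict with "pixels" (384x512x3 uint8, red, green, blue), "range_z" (384x512 float32, m along the optical axis (not along the pixel's ray), 0 where there is no reading), "fx", "fy", "cx", "cy" (pixels), "pose" (4x4, takes a point from camera to world coordinates). Camera axes: x right, y up, looking along -z (the intrinsics and any distortion apply to the point x, -y, -z); pixel columns grow to the right and rows downward; lengths in m; the calibration is good to about 2 mm. A picture is of the moment at which its call begins.
- job.close_job(): hands the job in; it is judged then, once.
The state is a dict: "time_s": time; "q": joint angles; "qd": joint speeds; "joint_torque": joint torques, N m; "tool_pos": TCP position; "eef_rot": TCP orientation; "contact_force": force on the tool from outside, world axes, zero at the start; "ft_torque": the same for the moment, N m; "opening": finger opening in m; "finger_force": force on a finger pad.
Only numpy, scipy, OpenCV 4.12 (cv2) and the standard library are available. Lean on these libraries where they do the work, as an engineer would, in place of code of your own. Each camera call takes 0.05 s, during which the arm holds its last target. There are 200 camera calls.

## Working session

There is one attempt and no reset: what is moved stays moved. The work goes in short steps, Python scripts to look and compute and a tool call to move; the robot and the scene stay as the last step left them, time stands still between calls to the robot, and variables do not carry over. Pictures are saved under pics/ and viewed, at most 10 in all, crops included, and the job is handed in when it is done.

Besides the shell and the picture viewer there is one more tool, called after "Request:" as name([rows], argument=value, ...), one row to a line, values as JSON. send_rows: Moves the arm, as the interface text tells. Its arguments: {"type":"object","properties":{"moves":{"type":"array"},"force":{"type":"number"}},"required":["moves"]}

```bash
mkdir -p pics; python3 - <<'E'
from bench import readout, viewer
import cv2,numpy as np
for n in ("top","scene"):
    s=viewer.snapshot(n); np.savez(n,**s)
    cv2.imwrite(f"pics/{n}1.png",s["pixels"][:,:,::-1])
    print(n,s["fx"],s["cx"],s["cy"],np.round(s["pose"],3).tolist(),s.keys())
print(readout.read_state())
E
```

```text
top 479.1912372860898 250.27423302135477 196.37458118654243 [[0.006, 0.98, -0.196, 0.406], [-1.0, 0.007, 0.002, -0.011], [0.004, 0.196, 0.981, 0.92], [0.0, 0.0, 0.0, 1.0]] dict_keys(['pixels', 'range_z', 'fx', 'fy', 'cx', 'cy', 'pose'])
scene 360.91730865650925 254.12513571131922 188.58661702029107 [[-0.891, 0.235, -0.388, 0.228], [-0.453, -0.448, 0.771, 0.631], [0.008, 0.863, 0.505, 0.532], [0.0, 0.0, 0.0, 1.0]] dict_keys(['pixels', 'range_z', 'fx', 'fy', 'cx', 'cy', 'pose'])
{'time_s': 0.1, 'q': array([-1.16780203e+00,  1.16436576e-01,  1.44221104e+00,  1.06250926e-05,
        1.58399242e+00, -3.77851314e-02]), 'qd': array([ 0.00084333, -0.00294928,  0.00067579,  0.00086922,  0.00029406,
        0.00019436]), 'joint_torque': array([ 2.14810148e-03, -7.33665490e+01, -6.33788037e+01, -5.25840653e-05,
        5.22038201e-03, -3.03360673e-05]), 'tool_pos': array([ 0.28792086, -0.61032186,  0.23062916]), 'eef_rot': array([ 9.75812180e-01,  2.18609963e-01, -8.98738304e-05, -5.15947778e-04]), 'contact_force': array([-0.89127635, -0.03187425,  0.87563806]), 'ft_torque': array([0.01723345, 0.00678521, 0.01132245]), 'finger_force': 0.0, 'opening': 0.08499635424260209}
```

View pics/top1.png

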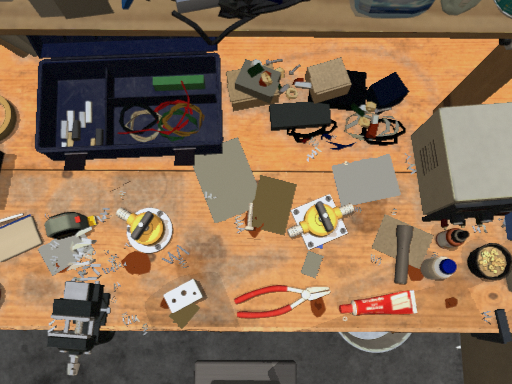

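View pics/scene1.png

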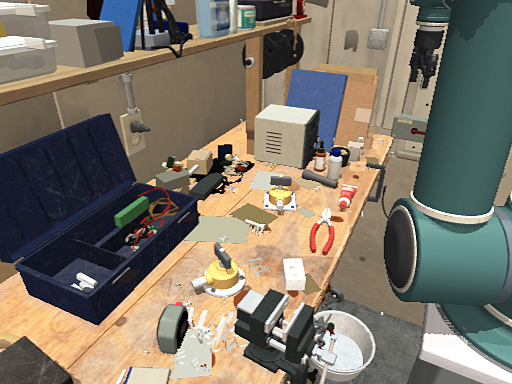

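Top view: the vent valve (square foot, two stubs at about (295,235) and (350,209)) has its bar centred near (322,217). The drain valve (round foot, one stub) is at about (148,228). Next I measure the bar from its height and the pipes from colour and height.

```bash
cat > h.py <<'E'
import numpy as np,cv2
def cloud(s):
    v,u=np.mgrid[0:384,0:512]; d=s["range_z"]
    p=np.stack([(u-s["cx"])/s["fx"]*d,-(v-s["cy"])/s["fy"]*d,-d],-1)
    return p@s["pose"][:3,:3].T+s["pose"][:3,3]
def bar(P,ok,lo=.074,hi=.088):
    m=ok&(P[...,2]>lo)&(P[...,2]<hi); q=P[m][:,:2]
    r=cv2.minAreaRect((q*1000).astype(np.float32)); b=cv2.boxPoints(r)
    e=[b[1]-b[0],b[2]-b[1]]; e.sort(key=np.linalg.norm)
    w,v=np.linalg.eigh(np.cov(q.T)); a=v[:,1]
    return len(q),np.round(r[0],1),[round(float(np.linalg.norm(x)),1) for x in e],round(float(np.degrees(np.arctan2(e[1][1],e[1][0]))%180),1),round(float(np.degrees(np.arctan2(a[1],a[0]))%180),1),round(float(P[m][:,2].mean()),4)
E
python3 - <<'E'
from h import *
s=np.load("top.npz"); P=cloud(s)
for n,(u,v) in dict(vent=(322,218),drain=(148,228)).items():
    ok=np.zeros((384,512),bool); ok[v-35:v+35,u-38:u+38]=1
    print(n,bar(P,ok))
    q=P[ok&(P[...,2]>.003)&(P[...,2]<.016)&(s["pixels"].min(-1)>150)]; print(' foot',len(q),cv2.minAreaRect((q[:,:2]*1000).astype(np.float32)))
    c=np.median(P[v-3:v+4,u-3:u+4].reshape(-1,3),0);print(c)
    # stubs: 0.02-0.036, >36mm from axis
    c=bar(P,ok)[1]/1000; r=np.hypot(*(P[...,:2]-c).transpose(2,0,1))
    m=ok&(P[...,2]>.02)&(P[...,2]<.037)&(r>.038)&(r<.075); q=P[m]-[*c,0]
    a=np.arctan2(q[:,1],q[:,0]); z=np.exp(2j*a).mean(); print(' pipe',len(q),np.degrees(np.angle(z)/2)%180,abs(z))
    for sgn in (1,-1):
        k=q[q[:,1]*sgn>0]; print(k.mean(0) if len(k) else None,len(k))
E
python3 - <<'E'
import cv2
i=cv2.imread("pics/top1.png")[170:265,265:385]
cv2.imwrite("pics/top1c.png",cv2.resize(i,None,fx=6,fy=6,interpolation=cv2.INTER_CUBIC))
E
```

```text
vent (214, array([ 541.3, -145.5]), [12.6, 55.6], 23.6, 22.6, 0.0794)
 foot 720 ((541.6419677734375, -145.16671752929688), (83.77911376953125, 83.48512268066406), 23.22359275817871)
[ 0.53810712 -0.14160402  0.07561072]
 pipe 288 113.0351374348819 0.9742379419356835
[-0.02076566  0.04704994  0.03113993] 154
[ 0.01948132 -0.0477672   0.03133467] 134
drain (210, array([522.8, 180.1]), [12.7, 55.2], 147.9, 148.7, 0.0794)
 foot 557 ((522.1759643554688, 190.92962646484375), (107.63756561279297, 134.49252319335938), 83.89596557617188)
[0.51988005 0.17353539 0.04415453]
 pipe 156 59.026532705526144 0.9689385777121234
[0.0261987  0.04482658 0.03087437] 137
[-0.03972746 -0.05509366  0.02153268] 19
```

View pics/top1c.png

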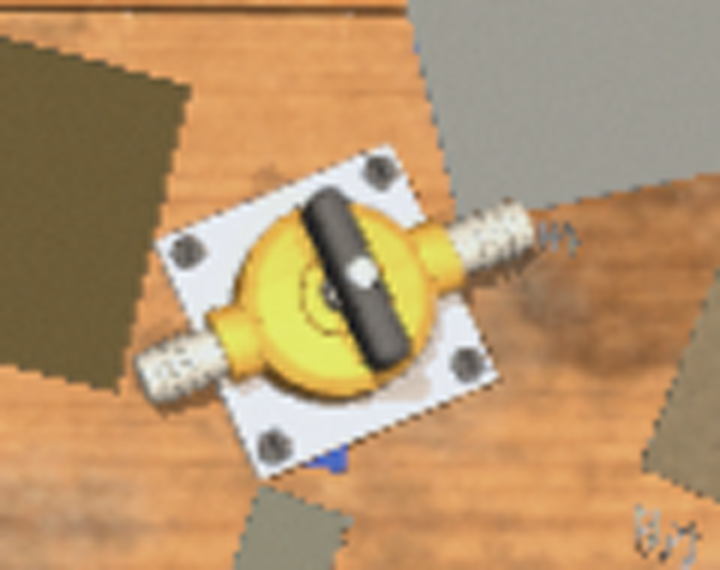

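```bash
python3 - <<'E'
from h import *
P=cloud(np.load("top.npz")); 
A=np.array([.288,-.61]);B=np.array([.40,-.2]);C=np.array([.5415,-.1453])
for a,b in((A,B),(B,C)):
    t=np.clip(((P[...,:2]-a)@(b-a))/((b-a)@(b-a)),0,1); d=np.linalg.norm(P[...,:2]-a-t[...,None]*(b-a),axis=-1)
    for r in(.08,.12): print(r,P[...,2][(d<r)&(P[...,2]<.6)].max())
E
```

```text
0.08 0.09056148396914143
0.12 0.09578843965876105
0.08 0.08364047498513927
0.12 0.08364047498513927
```

The path is clear.

Request:
send_rows([
  {"dx": 3.45, "dy": -4.04, "claw": 8.5},
  {"dx": 3.45, "dy": -4.04},
  {"dx": 3.45, "dy": -4.04},
  {"dx": 3.45, "dy": -4.04},
  {"dx": 3.45, "dy": -4.04},
  {"dx": 3.45, "dy": -4.04},
  {"dx": 3.45, "dy": -4.04},
  {"dx": 3.45, "dy": -4.04},
])

```text
invalid input
```

Request:
send_rows([
  {"dx": 3.45, "dy": -4.04, "dz": 0, "wx": 0, "wy": 0, "wz": 0, "claw": 8.5},
  {"dx": 3.45, "dy": -4.04, "dz": 0, "wx": 0, "wy": 0, "wz": 0, "claw": 8.5},
  {"dx": 3.45, "dy": -4.04, "dz": 0, "wx": 0, "wy": 0, "wz": 0, "claw": 8.5},
  {"dx": 3.45, "dy": -4.04, "dz": 0, "wx": 0, "wy": 0, "wz": 0, "claw": 8.5},
  {"dx": 3.45, "dy": -4.04, "dz": 0, "wx": 0, "wy": 0, "wz": 0, "claw": 8.5},
  {"dx": 3.45, "dy": -4.04, "dz": 0, "wx": 0, "wy": 0, "wz": 0, "claw": 8.5},
  {"dx": 3.45, "dy": -4.04, "dz": 0, "wx": 0, "wy": 0, "wz": 0, "claw": 8.5},
  {"dx": 3.45, "dy": -4.04, "dz": 0, "wx": 0, "wy": 0, "wz": 0, "claw": 8.5},
])

```text
time_s: 1.1
tool_pos: [0.3997, -0.1988, 0.2312]
eef_rot: [0.976, 0.218, 0.0, -0.0]
contact_force: [0.7, 1.4, 0.8]
opening: 0.085
finger_force: 0.0
```

Request:
send_rows([
  {"dx": 5.04, "dy": 0.4, "dz": 0, "wx": 0, "wy": 0, "wz": 0, "claw": 8.5},
  {"dx": 5.04, "dy": 0.4, "dz": 0, "wx": 0, "wy": 0, "wz": 0, "claw": 8.5},
  {"dx": 5.04, "dy": 0.4, "dz": 0, "wx": 0, "wy": 0, "wz": 0.035, "claw": 8.5},
  {"dx": 0, "dy": 0, "dz": 5, "wx": 0, "wy": 0, "wz": 0, "claw": 8.5},
  {"dx": 0, "dy": 0, "dz": 4, "wx": 0, "wy": 0, "wz": 0, "claw": 8.5},
  {"dx": 0, "dy": 0, "dz": 0, "wx": 0, "wy": 0, "wz": 0, "claw": 8.5},
])

```text
time_s: 1.85
tool_pos: [0.5402, -0.1462, 0.1383]
eef_rot: [0.979, 0.202, -0.002, -0.001]
contact_force: [-0.2, -0.2, 0.6]
opening: 0.0848
finger_force: 0.0
```

```bash
python3 - <<'E'
from h import *
from bench import readout, viewer
from scipy.spatial.transform import Rotation as R
s=viewer.snapshot("wrist"); cv2.imwrite("pics/w1.png",s["pixels"][:,:,::-1]); P=cloud(s)
ok=(np.hypot(P[...,0]-.5415,P[...,1]+.1453)<.035)&(s["range_z"]>0)
print(bar(P,ok,.07,.09)); st=readout.read_state(); print(st["tool_pos"],R.from_quat(st["eef_rot"]).as_matrix().round(3).tolist(),st["q"])
E
```

```text
(1545, array([ 542.1, -145.5]), [11.9, 54.8], 22.7, 22.3, 0.0795)
[ 0.54120519 -0.14663683  0.14106542] [[0.919, 0.395, -0.002], [0.395, -0.919, 0.001], [-0.001, -0.001, -1.0]] [-3.10094701e-01 -9.34891006e-02  1.79991804e+00  1.80640803e-05
  1.43704095e+00  8.54900955e-01]
```

View pics/w1.png

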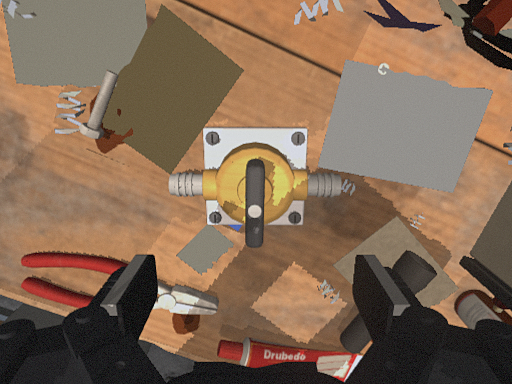

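The wrist view shows the bar upright at (255,203), centred between the fingers, and it agrees with the top measurement to 1 mm. Descend and grip.

Request:
send_rows([
  {"dx": 0.08, "dy": -0.09, "dz": 4, "wx": 0, "wy": 0, "wz": 0.0, "claw": 8.5},
  {"dx": 0, "dy": 0, "dz": 3, "wx": 0, "wy": 0, "wz": 0, "claw": 6},
  {"dx": 0, "dy": 0, "dz": 1.8, "wx": 0, "wy": 0, "wz": 0, "claw": 4},
  {"dx": 0, "dy": 0, "dz": 0, "wx": 0, "wy": 0, "wz": 0, "claw": 2.5},
  {"dx": 0, "dy": 0, "dz": 0, "wx": 0, "wy": 0, "wz": 0, "claw": 1},
  {"dx": 0, "dy": 0, "dz": 0, "wx": 0, "wy": 0, "wz": 0, "claw": 0.5},
  {"dx": 0, "dy": 0, "dz": 0, "wx": 0, "wy": 0, "wz": 0, "claw": 0.5},
  {"dx": 0, "dy": 0, "dz": 0, "wx": 0, "wy": 0, "wz": 0, "claw": 0.5},
], force=80)

```text
time_s: 2.9
tool_pos: [0.5424, -0.145, 0.0553]
eef_rot: [0.979, 0.202, 0.001, -0.0]
contact_force: [-6.3, 8.2, 7.2]
opening: 0.0099
finger_force: 78.5
```

Request:
send_rows([
  {"dx": 0, "dy": 0, "dz": 0, "wx": 0, "wy": 0, "wz": -0.1, "claw": 0.5},
  {"dx": 0, "dy": 0, "dz": 0, "wx": 0, "wy": 0, "wz": -0.1, "claw": 0.5},
  {"dx": 0, "dy": 0, "dz": 0, "wx": 0, "wy": 0, "wz": -0.08, "claw": 0.5},
  {"dx": 0, "dy": 0, "dz": 0, "wx": 0, "wy": 0, "wz": 0, "claw": 0.5},
  {"dx": 0, "dy": 0, "dz": 0, "wx": 0, "wy": 0, "wz": 0, "claw": 0.5},
  {"dx": 0, "dy": 0, "dz": 0, "wx": 0, "wy": 0, "wz": 0, "claw": 0.5},
  {"dx": 0, "dy": 0, "dz": 0, "wx": 0, "wy": 0, "wz": 0, "claw": 0.5},
])

```text
time_s: 3.78
tool_pos: [0.5423, -0.1449, 0.0553]
eef_rot: [0.942, 0.336, 0.001, -0.0]
contact_force: [-6.6, 10.0, 7.4]
opening: 0.0102
finger_force: 78.6
```

```bash
cat > chk.py <<'E'
from h import *
from bench import readout, viewer
from scipy.spatial.transform import Rotation as R
st=readout.read_state(); M=R.from_quat(st["eef_rot"]).as_matrix()
print("yaw",np.degrees(np.arctan2(M[1,0],M[0,0])),st["tool_pos"],"F",st["contact_force"].round(1),"T",st["ft_torque"].round(2),st["opening"],st["finger_force"])
for n in("top","wrist"):
    s=viewer.snapshot(n); P=cloud(s)
    dark=(s["pixels"].max(-1)<110)
    ok=(np.hypot(P[...,0]-.5418,P[...,1]+.1454)<.03)&(s["range_z"]>0)
    try: print(n,bar(P,ok,.07,.083))
    except Exception as e: print(n,'none')
E
python3 chk.py
```

```text
yaw 39.31188502923933 [ 0.54231275 -0.14488195  0.05527834] F [-6.6 10.   7.4] T [1.6  1.   0.09] 0.010186522648662438 78.64022612571716
top (8, array([ 519.4, -157.4]), [1.7, 8.1], 70.8, 67.6, 0.0753)
wrist (4387, array([ 541.6, -143.2]), [35.2, 52.4], 15.5, 39.4, 0.0788)
```

```bash
python3 - <<'E'
from bench import viewer
import cv2
s=viewer.snapshot("wrist"); cv2.imwrite("pics/w2.png",s["pixels"][:,:,::-1])
E
```

```text
(no output)
```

View pics/w2.png

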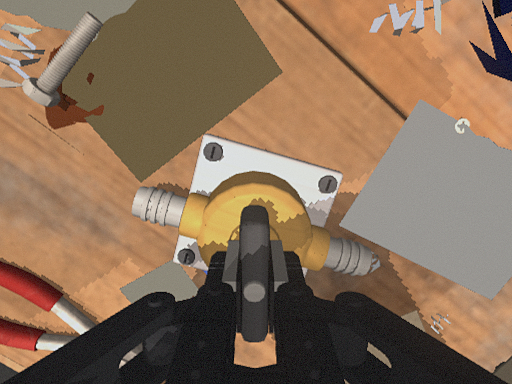

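The bar is held between the pads, upright in the image at (255,275), while the foot is tilted by about 16°. So the handle followed to about 0.28. Now clockwise to −0.28 and hold.

Request:
send_rows([
  {"dx": 0, "dy": 0, "dz": 0, "wx": 0, "wy": 0, "wz": 0.14, "claw": 0.5},
  {"dx": 0, "dy": 0, "dz": 0, "wx": 0, "wy": 0, "wz": 0.14, "claw": 0.5},
  {"dx": 0, "dy": 0, "dz": 0, "wx": 0, "wy": 0, "wz": 0.14, "claw": 0.5},
  {"dx": 0, "dy": 0, "dz": 0, "wx": 0, "wy": 0, "wz": 0.14, "claw": 0.5},
  {"dx": 0, "dy": 0, "dz": 0, "wx": 0, "wy": 0, "wz": 0, "claw": 0.5},
  {"dx": 0, "dy": 0, "dz": 0, "wx": 0, "wy": 0, "wz": 0, "claw": 0.5},
  {"dx": 0, "dy": 0, "dz": 0, "wx": 0, "wy": 0, "wz": 0, "claw": 0.5},
  {"dx": 0, "dy": 0, "dz": 0, "wx": 0, "wy": 0, "wz": 0, "claw": 0.5},
  {"dx": 0, "dy": 0, "dz": 0, "wx": 0, "wy": 0, "wz": 0, "claw": 0.5},
  {"dx": 0, "dy": 0, "dz": 0, "wx": 0, "wy": 0, "wz": 0, "claw": 0.5},
])

```text
time_s: 5.18
tool_pos: [0.5424, -0.1452, 0.0553]
eef_rot: [0.998, 0.063, 0.001, -0.0]
contact_force: [-4.8, 7.6, 6.9]
opening: 0.0108
finger_force: 78.5
```

```bash
python3 chk.py; python3 - <<'E'
from bench import viewer
import cv2
s=viewer.snapshot("wrist"); cv2.imwrite("pics/w3.png",s["pixels"][:,:,::-1])
E
```

```text
yaw 7.211376327539519 [ 0.54237852 -0.14516995  0.05528682] F [-4.8  7.6  6.9] T [ 1.1   0.97 -0.08] 0.010816570004189821 78.52932661771774
top (46, array([ 523.2, -139.1]), [9.3, 31.3], 56.0, 47.9, 0.0786)
wrist (4370, array([ 543.8, -147.9]), [34.9, 52.2], 29.8, 7.2, 0.0788)
```

View pics/w3.png

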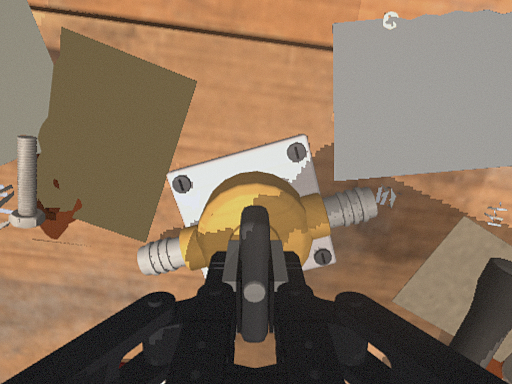

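The bar is still upright between the pads at (255,275) and the foot is tilted 16° the other way. Now anticlockwise to +0.28 again and hold.

Request:
send_rows([
  {"dx": 0, "dy": 0, "dz": 0, "wx": 0, "wy": 0, "wz": -0.14, "claw": 0.5},
  {"dx": 0, "dy": 0, "dz": 0, "wx": 0, "wy": 0, "wz": -0.14, "claw": 0.5},
  {"dx": 0, "dy": 0, "dz": 0, "wx": 0, "wy": 0, "wz": -0.14, "claw": 0.5},
  {"dx": 0, "dy": 0, "dz": 0, "wx": 0, "wy": 0, "wz": -0.14, "claw": 0.5},
  {"dx": 0, "dy": 0, "dz": 0, "wx": 0, "wy": 0, "wz": 0, "claw": 0.5},
  {"dx": 0, "dy": 0, "dz": 0, "wx": 0, "wy": 0, "wz": 0, "claw": 0.5},
  {"dx": 0, "dy": 0, "dz": 0, "wx": 0, "wy": 0, "wz": 0, "claw": 0.5},
  {"dx": 0, "dy": 0, "dz": 0, "wx": 0, "wy": 0, "wz": 0, "claw": 0.5},
  {"dx": 0, "dy": 0, "dz": 0, "wx": 0, "wy": 0, "wz": 0, "claw": 0.5},
  {"dx": 0, "dy": 0, "dz": 0, "wx": 0, "wy": 0, "wz": 0, "claw": 0.5},
])

```text
time_s: 6.58
tool_pos: [0.5423, -0.1449, 0.0553]
eef_rot: [0.942, 0.336, 0.001, -0.0]
contact_force: [-6.5, 9.6, 8.3]
opening: 0.0108
finger_force: 78.7
```

Request:
send_rows([
  {"dx": 0, "dy": 0, "dz": 0, "wx": 0, "wy": 0, "wz": -0.05, "claw": 0.5},
  {"dx": 0, "dy": 0, "dz": 0, "wx": 0, "wy": 0, "wz": -0.05, "claw": 0.5},
  {"dx": 0, "dy": 0, "dz": 0, "wx": 0, "wy": 0, "wz": -0.05, "claw": 0.5},
  {"dx": 0, "dy": 0, "dz": 0, "wx": 0, "wy": 0, "wz": 0, "claw": 0.5},
])

```text
time_s: 7.08
tool_pos: [0.5423, -0.1448, 0.0553]
eef_rot: [0.914, 0.406, 0.001, -0.0]
contact_force: [-7.7, 10.9, 7.8]
opening: 0.0108
finger_force: 78.7
```

```bash
python3 chk.py; python3 - <<'E'
from bench import viewer
import cv2
s=viewer.snapshot("wrist"); cv2.imwrite("pics/w4.png",s["pixels"][:,:,::-1])
E
```

```text
yaw 47.94897948341437 [ 0.5422831  -0.14481359  0.05529921] F [-7.7 10.9  7.8] T [1.67 1.13 0.07] 0.010802173055007448 78.71921248733997
top (0, array([0., 0.]), [0.0, 0.0], 0.0, nan, nan)
wrist (4386, array([ 541. , -143.1]), [34.8, 52.7], 24.5, 48.0, 0.0788)
  avg = a.mean(axis, **keepdims_kw)
  ret = um.true_divide(
h.py:10: RuntimeWarning: Degrees of freedom <= 0 for slice
  w,v=np.linalg.eigh(np.cov(q.T)); a=v[:,1]
  c *= np.true_divide(1, fact)
  c *= np.true_divide(1, fact)
h.py:11: RuntimeWarning: Mean of empty slice.
  return len(q),np.round(r[0],1),[round(float(np.linalg.norm(x)),1) for x in e],round(float(np.degrees(np.arctan2(e[1][1],e[1][0]))%180),1),round(float(np.degrees(np.arctan2(a[1],a[0]))%180),1),round(float(P[m][:,2].mean()),4)
  ret = ret.dtype.type(ret / rcount)
```

View pics/w4.png

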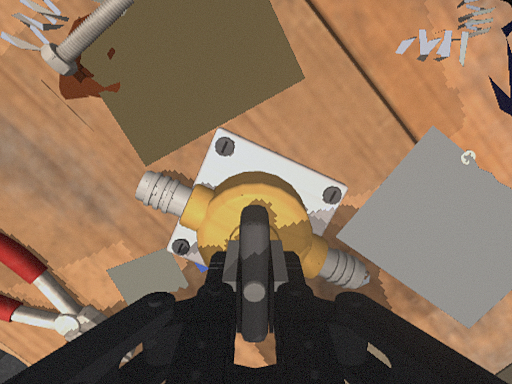

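The bar is still upright between the pads with the foot tilted about 25°, at low torque, so the valve is free. Turn on to about 1.04 rad, release and lift.

Request:
send_rows([
  {"dx": 0, "dy": 0, "dz": 0, "wx": 0, "wy": 0, "wz": -0.1, "claw": 0.5},
  {"dx": 0, "dy": 0, "dz": 0, "wx": 0, "wy": 0, "wz": -0.1, "claw": 0.5},
  {"dx": 0, "dy": 0, "dz": 0, "wx": 0, "wy": 0, "wz": -0.1, "claw": 0.5},
  {"dx": 0, "dy": 0, "dz": 0, "wx": 0, "wy": 0, "wz": -0.1, "claw": 0.5},
  {"dx": 0, "dy": 0, "dz": 0, "wx": 0, "wy": 0, "wz": -0.1, "claw": 0.5},
  {"dx": 0, "dy": 0, "dz": 0, "wx": 0, "wy": 0, "wz": -0.08, "claw": 0.5},
  {"dx": 0, "dy": 0, "dz": 0, "wx": 0, "wy": 0, "wz": -0.03, "claw": 0.5},
  {"dx": 0, "dy": 0, "dz": 0, "wx": 0, "wy": 0, "wz": 0, "claw": 0.5},
  {"dx": 0, "dy": 0, "dz": 0, "wx": 0, "wy": 0, "wz": 0, "claw": 0.5},
])

```text
time_s: 8.35
tool_pos: [0.542, -0.1446, 0.0553]
eef_rot: [0.75, 0.662, 0.001, -0.001]
contact_force: [-10.2, 12.1, 10.1]
opening: 0.0107
finger_force: 79.0
```

Request:
send_rows([
  {"dx": 0, "dy": 0, "dz": 0, "wx": 0, "wy": 0, "wz": 0, "claw": 2},
  {"dx": 0, "dy": 0, "dz": 0, "wx": 0, "wy": 0, "wz": 0, "claw": 4},
  {"dx": 0, "dy": 0, "dz": 0, "wx": 0, "wy": 0, "wz": 0, "claw": 5},
  {"dx": 0, "dy": 0, "dz": 0, "wx": 0, "wy": 0, "wz": 0, "claw": 5},
  {"dx": 0, "dy": 0, "dz": -2, "wx": 0, "wy": 0, "wz": 0, "claw": 5},
  {"dx": 0, "dy": 0, "dz": -4, "wx": 0, "wy": 0, "wz": 0, "claw": 5},
  {"dx": 0, "dy": 0, "dz": -4, "wx": 0, "wy": 0, "wz": 0, "claw": 5},
  {"dx": 0, "dy": 0, "dz": 0, "wx": 0, "wy": 0, "wz": 0, "claw": 5},
  {"dx": 0, "dy": 0, "dz": 0, "wx": 0, "wy": 0, "wz": 0, "claw": 5},
])

```text
time_s: 9.48
tool_pos: [0.5419, -0.1456, 0.1536]
eef_rot: [0.75, 0.662, 0.0, 0.0]
contact_force: [-0.2, 0.2, -0.8]
opening: 0.0503
finger_force: 0.0
```

```bash
python3 chk.py
```

```text
yaw 82.83827591300154 [ 0.54187703 -0.14559903  0.15362422] F [-0.2  0.2 -0.8] T [-0.04 -0.02 -0.03] 0.05032510423435903 0.0
top (46, array([ 541.5, -144.2]), [12.1, 13.8], 76.9, 56.6, 0.0794)
wrist (1349, array([ 541.4, -145.1]), [12.0, 55.0], 83.1, 82.7, 0.0793)
```

The bar stands at 82.8°, which is 59.7° (1.04 rad) from closed. It is released and the gripper is clear.

```bash
python3 -c "
from bench import job
print(job.close_job())"
```

```text
the job is handed in; nothing more can be done
None
```

The vent valve broke free after three swings (anticlockwise, clockwise, anticlockwise) and now stands about 60° (1.04 rad) anticlockwise from closed, released with the gripper clear; I never went near the drain valve, and the job is handed in (no verdict was returned).

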